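Turn and seat the pitcher-rinser grille

TASK

The round grille of the pitcher rinser is sitting proud because its notch is not over the locating pin. Push its upright stud sideways with a fingertip, never taking the stud between the fingers and never lifting the grille, to turn the grille until the notch meets the pin beside the square block on the rim; then press the grille down until it is fully home, flush with the rim. Leave the milk pitcher, the cup and the tamper where they stand, and take the hand away at the end.

Things in the scene. Friction and masses are not known exactly. Their poses are not given: they have to be found in the camera images.
- rinser: Low round dark-steel pitcher rinser fixed to the counter: tray 156 mm across, rim top 34 mm above the counter, rim 14 mm wide (opening about 125 mm across). Origin: centre of its underside, on the counter. Its x axis points horizontally from the centre to the locating pin; its z axis is up.
- block (a point): Centre of the top of the square bare-metal block on the rim, just outside the pin: 24 mm (radial) x 18 mm, 66 to 90 mm from the rinser's centre, top 40 mm above the counter. The only projection on the rim.
- nozzle (a point): Top centre of the fixed spray nozzle in the middle of the rinser: 18 mm across, top 53 mm above the counter. The grille turns about it.
- pin (a point): Tip of the fixed upright locating pin: round-ended, 10 mm thick, 53 mm from the rinser's centre along its x axis, tip 35.5 mm above the counter. It hides under the grille's rim until the notch is over it, and keeps the grille from going down anywhere but at the notch.
- notch (a point): Middle of the notch at the grille's top face, 53 mm from its centre: a slot 14 mm wide, open at the rim, inner end 46 mm from the centre. The grille is a steel disc 120 mm across, 6 mm thick, with dark drain slots; its top is 42 mm above the counter while proud, 34 mm when home.
- stud_top (a point): Centre of the top of the grille's upright black stud: 13 mm thick, 22 mm high above the grille's top, 42 mm from the grille's centre, straight opposite the notch; so with the notch on the pin the stud is straight opposite the block. A sideways push of 1 to 2 N on it turns the grille, which stays where it is left.
- grille_centre (a point): Centre of the grille's top face, on the nozzle's axis.
- grille_turn (a joint): Angle of the grille about the vertical (rad), positive counter-clockwise seen from above; 0 when the notch is exactly over the pin (about 0.05 rad either way still goes down, and the round pin end centres it slightly). It starts 0.6 to 2.4, so the short way is clockwise. Runs from -3.1 to 3.1.
- grille (a joint): How far the grille has been pressed down (m): 0 proud, resting over the pin's tip; 0.008 fully home; negative if lifted. A rubber gasket holds it at any height: it goes down under about 3 to 6 N when the notch is on the pin, keeps level wherever it is pressed, and stays down.
- pitcher: Steel milk pitcher, 84 mm across, 100 mm tall, with a handle; bystander. Origin: centre of its underside.
- cup: White ceramic cup, 76 mm across, 58 mm tall; bystander. Origin: centre of its underside.
- tamper: Steel coffee tamper, 58 mm across, 85 mm tall; bystander. Origin: centre of its underside.
Mind the look-alikes: they are no part of the job. What is meant by the rinser is not green, and is the smaller of those in its own colour.

How it is judged:
At the end, for the whole second after the job is handed in: The grille is pressed down at least 6.2 of its 8 mm (flush with the rim), its notch over the pin within 5 mm, and pitcher, cup and tamper stand upright within 20 mm of where they were (value of joint grille above 0.0062 m and value of joint grille_turn between -0.09 and 0.09 rad and horizontal distance between notch and pin below 0.005 m and not (distance of pitcher from where it was at the start of the episode above 0.02 m) and not (angle between pitcher's own z axis and vertical above 0.2 rad) and not (distance of cup from where it was at the start of the episode above 0.02 m) and not (angle between cup's own z axis and vertical above 0.2 rad) and not (distance of tamper from where it was at the start of the episode above 0.02 m) and not (angle between tamper's own z axis and vertical above 0.2 rad)); the robot touches nothing.
It fails at once if the grille is lifted more than 4 mm (value of joint grille below -0.004 m).
It fails at once if the stud is taken between the fingers (horizontal distance between the grasp point and stud_top below 0.008 m and z of the grasp point in the frame of stud_top below 0.012 m).
It fails at once if the pitcher, cup or tamper is moved more than 20 mm, lifted or tipped (distance of any of pitcher, cup, tamper from where it was at the start of the episode above 0.02 m or angle between any of pitcher, cup, tamper's own z axis and vertical above 0.3 rad).
It also fails if it takes over 45 s, if anything falls off the work surface, if the arm or the gripper's body presses on something with over 40 N, if the wrist force passes 120 N, or if a joint passes its speed limit or range.

ROBOT

A 6-joint arm with a two-finger parallel gripper is mounted at the origin on the work surface. World frame = base frame: x ahead of the robot, y to its left, z up, the work surface at z = 0. Lengths are in m, angles in rad, forces in N, time in s.
With the tool pointing down it reaches from about 0.425 to 0.925 m from the base axis. Payload 12.5 kg.
Tool frame: the origin (TCP) lies midway between the tips of the shut fingers; the grasp point (between the pads) lies 19 mm behind it; y points along the fingers, x is the direction in which the jaws open and shut, and the axes are right-handed (so a half turn about y gives the same grasp; the last joint's range is limited). The gripper opens to 85 mm and grips with 20 to 120 N. Pads are 22 mm wide; open, the fingers measure 114 mm over their backs; the gripper's body (76 mm by 85 mm) begins 54 mm behind the grasp point. The pads swing forward as they close: fully open they stand 13 mm farther back than shut.
Start: joints at [-1.428, 0.491, 1.559, -0, 1.092, -0.106], TCP at [0.154, -0.606, 0.231] pointing down, gripper open.
Joint ranges: [-3.1, 3.1], [-0.84, 2.19], [0.05, 2.79], [-1.13, 4.28], [0.06, 2.93], [-2.69, 2.69]. Speed limits (rad/s): [2.22, 2.22, 2.79, 3.14, 3.14, 3.14].

INTERFACE

Orientations are given as a unit quaternion [x, y, z, w].
In Python, from workcell import manip gives the robot as it stands.
- The arm moves only by the tool step_arm, never from a script. Its argument "steps" is a list of rows, each a list of 4 numbers: the shift along the tool's x, y, z in cm, then the turn about the tool's y in degrees. In form: [[dx, dy, dz, turn], ...]. A call has 1 to 12 rows; each row shifts and turns the commanded pose from where the row before left it, along the tool's axes as they then stand; what a row does not reach is not made up. A row lasts 1/8 s, in which the tool goes at most 62.5 mm and 10.7 degrees, less where a joint would pass 70% of its speed; a pose out of reach is approached as far as the arm can. A call is refused whole if a number of a shift passes 6.25 or a number of a turn 10.7, either way. A call with a gripper value outside its range is refused whole. "jaw" is the finger opening in cm, from 0 to 8.54, set as the call begins (left out, the last holds). The fingers move at their own pace and stop on an object; "squeeze" is the grip in N (left out, the last holds). Time passes only in rows, so rows that do not move let the fingers close. It gives the time, the measured TCP pose, the force and the opening at its end, in the units of the state.
- manip.get_state(): the state, without advancing time (a new reading comes with each control period).
- manip.capture(name): name is "scene" or "top"; returns the picture (384x512x3 uint8, blue, green, red); there is no depth.
- manip.camera_params(name): a dict with "mtx" (3x3 intrinsics, pixels), "R" (3x3) and "t" (3): a world point X has camera coordinates R X + t. Camera axes: x right, y down, z forward; pixel columns grow to the right and rows downward; lengths in m; the calibration is good to about 2 mm. A picture is of the moment at which its call begins. camera_params takes no time and is no camera call.
- manip.hand_in(): hands the job in, once; it reports no verdict.
The state is a dict: "clock": time; "joints": joint angles; "qvel": joint speeds; "joint_torque": joint torques, N m; "position": TCP position; "tool_rot": TCP orientation; "contact_force": force on the tool from outside, world axes, zero at the start; "torque": the same for the moment, N m; "opening": finger opening in m.
Only numpy, scipy, OpenCV 4.12 (cv2) and the standard library are available. Lean on these libraries where they do the work, as an engineer would, in place of code of your own. Each camera call takes 0.05 s, during which the arm holds its last target.

## Working session

There is one attempt and no reset: what is moved stays moved. The work goes in short steps, Python scripts to look and compute and a tool call to move; the robot and the scene stay as the last step left them, time stands still between calls to the robot, and variables do not carry over. Pictures are saved under pics/ and viewed, and the job is handed in when it is done.

Besides the shell and the picture viewer there is one more tool, called after "Emit:" in YAML: its name, and indented under it one key for each argument. step_arm: Moves the arm, as the interface text tells. Its arguments: {"type":"object","properties":{"steps":{"type":"array","items":{"type":"array","items":{"type":"number"}}},"jaw":{"type":"number"},"squeeze":{"type":"number"}},"required":["steps"]}

```bash
mkdir -p pics; python3 - <<'E'
from workcell import manip
import cv2
for n in("scene","top"):
    cv2.imwrite(f"pics/{n}0.png",manip.capture(n))
    p=manip.camera_params(n);print(n,p)
print(manip.get_state())
E
```

```text
scene {'mtx': array([[437.04932682,   0.        , 251.53096217],
       [  0.        , 437.04932682, 191.72522523],
       [  0.        ,   0.        ,   1.        ]]), 'R': array([[-0.54143125,  0.84074448, -0.00096504],
       [ 0.53082304,  0.34095429, -0.77587181],
       [-0.65198091, -0.42059351, -0.63088985]]), 't': array([ 0.27223804, -0.24431266,  1.41562707])}
top {'mtx': array([[489.32884158,   0.        , 260.18251623],
       [  0.        , 489.32884158, 184.55212629],
       [  0.        ,   0.        ,   1.        ]]), 'R': array([[-1.42279326e-02, -9.99898125e-01, -1.14240830e-03],
       [-9.97808434e-01,  1.42720177e-02, -6.46114457e-02],
       [ 6.46211679e-02,  2.20617344e-04, -9.97909844e-01]]), 't': array([0.03413819, 0.54071412, 1.35314453])}
{'clock': 0.1, 'joints': array([-1.42765405e+00,  4.91489048e-01,  1.55939077e+00,  2.71204492e-05,
        1.09171714e+00, -1.05584749e-01]), 'qvel': array([-0.00063807, -0.0019764 , -0.00045319,  0.00031853, -0.00064499,
       -0.00091829]), 'joint_torque': array([ 5.06805707e-03, -6.19443369e+01, -2.62026018e+01, -1.68203064e-05,
        2.85022667e-03,  1.94278181e-05]), 'position': array([ 0.15386454, -0.60555467,  0.23079176]), 'tool_rot': array([-0.55790477,  0.4343701 , -0.43387041,  0.55840966]), 'contact_force': array([-0.04100766, -0.99508124,  0.1388155 ]), 'torque': array([-0.00933267, -0.02554729, -0.04934897]), 'opening': 0.08548975277937541}
```

View pics/scene0.png

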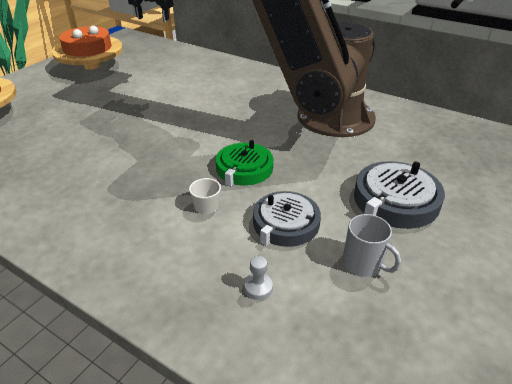

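View pics/top0.png

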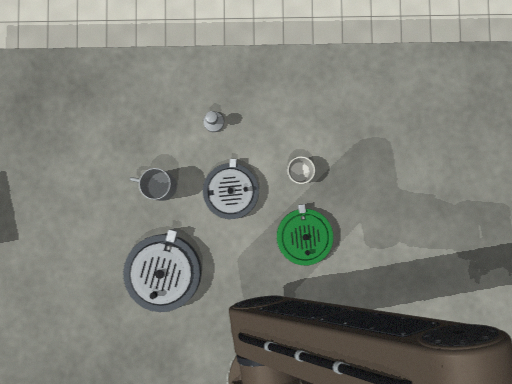

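Three candidates appear in the top view: the green rinser at (305,237), the large dark one at (162,272) and the small dark one at (231,190). The description (not green, the smaller of its own colour) picks the one at (231,190). I'll check it in a close crop.

```bash
cat > h.py <<'E'
import numpy as np, cv2
from workcell import manip
def ray(n,u,v,z):
    p=manip.camera_params(n);K,R,t=p["mtx"],p["R"],p["t"]
    d=R.T@np.linalg.inv(K)@np.array([u,v,1.]);c=-R.T@t
    return c+d*(z-c[2])/d[2]
def proj(n,X):
    p=manip.camera_params(n);q=p["mtx"]@(p["R"]@np.array(X)+p["t"]);return q[:2]/q[2]
def crop(n,im,x0,y0,x1,y1,s,f):
    cv2.imwrite(f,cv2.resize(im[y0:y1,x0:x1],None,fx=s,fy=s,interpolation=cv2.INTER_CUBIC))
E
python3 - <<'E'
from h import *
t=cv2.imread("pics/top0.png");s=cv2.imread("pics/scene0.png")
crop("top",t,195,150,270,225,8,"pics/top0c.png")
crop("scene",s,245,180,330,250,8,"pics/scene0c.png")
E
```

```text
(no output)
```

View pics/top0c.png

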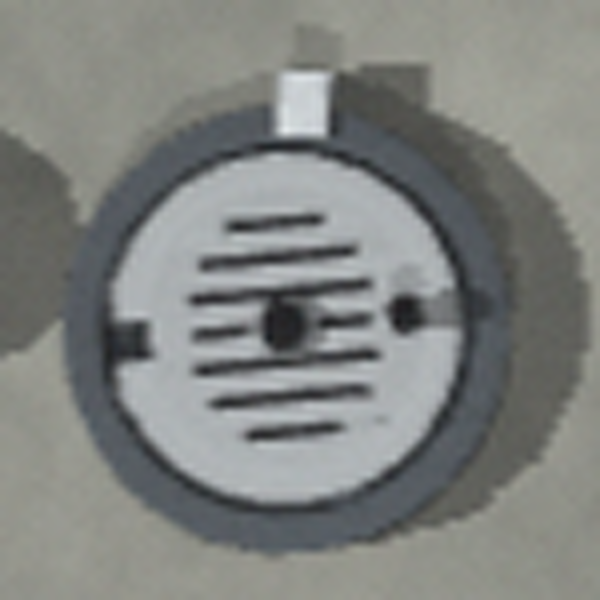

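View pics/scene0c.png

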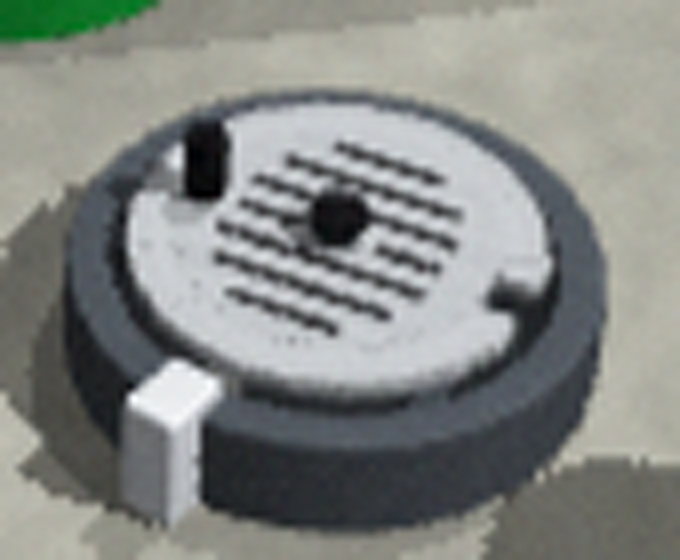

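```bash
cat >> h.py <<'E'
def measure(fn_t,verbose=True):
    im=cv2.imread(fn_t).astype(int)
    sub=im[150:225,195:270]; big=cv2.resize(sub.astype(np.uint8),None,fx=8,fy=8,interpolation=cv2.INTER_CUBIC)
    g=cv2.cvtColor(big,cv2.COLOR_BGR2GRAY)
    out={}
    m=(g>150).astype(np.uint8)*255
    cs,_=cv2.findContours(m,cv2.RETR_EXTERNAL,cv2.CHAIN_APPROX_NONE)
    c=max((cv2.convexHull(c) for c in cs),key=cv2.contourArea)
    return cs,c,g,big
def up(u,v,x0=195,y0=150,s=8): return (u+.5)/s-.5+x0,(v+.5)/s-.5+y0
E
python3 - <<'E'
from h import *
cs,c,g,big=measure("pics/top0.png")
for k in cs:
    if cv2.contourArea(k)>300: print(cv2.contourArea(k),cv2.boundingRect(k),cv2.minAreaRect(k))
e=cv2.fitEllipse(c);print(e)
C=ray("top",*up(*e[0]),.042);print("grille c",C, e[1][0]/8/489*(1.325)/2)
def P(n,u,v,z,x0=195,y0=150): 
    return ray(n,*up(u,v,x0,y0),z)
B=P("top",302,104,.040);S=P("top",408,312,.064);N=P("top",286,325,.053);O=P("top",130,340,.042)
print("block",B,"stud",S,"nozzle",N,"notch",O)
q=lambda a,b:(np.hypot(*(a-b)[:2]),np.degrees(np.arctan2((a-b)[1],(a-b)[0])))
for nm,c0 in(("grille",C),("noz",N)):
    print(nm,"block",q(B,c0),"stud",q(S,c0),"notch",q(O,c0))
for nm,u,v,z in(("block",172,392,.04),("stud",205,130,.064),("noz",335,200,.053)):
    print("scene",nm,ray("scene",*up(u,v,245,180),z))
# bystanders rough
for nm,u,v,z in(("pitcher",154,184,.1),("cup",301,170,.058),("tamper",212,118,.085)):print(nm,ray("top",u,v,z))
from scipy.spatial.transform import Rotation as R
s=manip.get_state();print(R.from_quat(s["tool_rot"]).as_matrix().round(3),s["position"])
E
```

```text
609.5 (326, 577, 55, 23) ((353.0, 588.0), (22.0, 54.0), 90.0)
434.5 (167, 568, 46, 23) ((189.5, 579.0), (22.0, 45.0), 90.0)
2654.0 (32, 489, 63, 93) ((72.42118835449219, 533.8753051757812), (81.4919662475586, 68.39505004882812), 67.16634368896484)
3128.5 (0, 331, 91, 165) ((55.6142463684082, 413.8436279296875), (153.3775177001953, 65.72291564941406), 65.89776611328125)
87444.0 (115, 155, 343, 345) ((286.8965759277344, 326.74139404296875), (344.87445068359375, 338.64990234375), 86.633544921875)
3191.0 (276, 70, 55, 67) ((302.3910827636719, 103.5496826171875), (53.28744888305664, 66.31485748291016), 2.0454084873199463)
26279.0 (356, 0, 244, 277) ((536.1375732421875, 100.36573028564453), (322.9195556640625, 182.82308959960938), 43.3415641784668)
652.5 (325, 0, 36, 42) ((340.5, 19.0), (48.141868591308594, 24.711118698120117), 39.80556869506836)
((284.246337890625, 327.82464599609375), (344.1786804199219, 346.83966064453125), 67.4508056640625)
grille c [0.52424821 0.10935575 0.042     ] 0.058286905873772554
block [0.60167448 0.10255383 0.04      ] stud [0.52783302 0.06610204 0.064     ] n
[... 195 characters left out ...]
29), np.float64(-85.26222681010087)) notch (np.float64(0.05314557450789801), np.float64(93.70155205865238))
noz block (np.float64(0.07725478222785634), np.float64(-4.092005572379975)) stud (np.float64(0.04208763504733761), np.float64(-85.6171149471569)) notch (np.float64(0.05445657293525521), np.float64(94.00081229065188))
scene block [0.60399209 0.10290621 0.04      ]
scene stud [0.52821127 0.06733318 0.064     ]
scene noz [0.52347483 0.10793731 0.053     ]
pitcher [0.54125919 0.3059316  0.1       ]
cup [ 0.57664056 -0.08529281  0.058     ]
tamper [0.71779708 0.15330192 0.085     ]
[[ 0.246 -0.     0.969]
 [-0.969  0.001  0.246]
 [-0.001 -1.     0.   ]] [ 0.15386454 -0.60555467  0.23079176]
```

The crop shows the right unit: the smaller dark-rimmed one. At 8x zoom the block is at (302,104), nozzle (286,325), stud (408,312) and notch (130,340). Radii come out at block 77.5 (spec 78), stud 42-43 (42) and notch 53-54 mm (53), so these agree. The scene view also agrees to within 2 mm. The stud must go about 99° clockwise.

Next is a planner that prints rows.

```bash
cat >> h.py <<'E'
from scipy.spatial.transform import Rotation as Rot
def yaw_of(s):
    M=Rot.from_quat(s["tool_rot"]).as_matrix();return np.degrees(np.arctan2(M[1,2],M[0,2]))
def rows(wps,start=None):
    """wps: list of (x,y,z,zaz_deg,n) world; start (x,y,z,az); rows rounded (cm,deg), error carried"""
    s=manip.get_state()
    if start is None: start=(*s["position"],yaw_of(s))
    p=np.array(start[:3],float);a=float(start[3]);out=[]
    for x,y,z,az,n in wps:
        p0=p.copy();a0=a
        for i in range(1,n+1):
            tgt=p0+(np.array([x,y,z])-p0)*i/n;ta=a0+(az-a0)*i/n
            r=np.radians(a);Z=np.array([np.cos(r),np.sin(r),0]);X=np.array([np.sin(r),-np.cos(r),0]);Y=np.array([0,0,-1.])
            d=tgt-p
            row=[round(float(d@X)*100,2),round(float(d@Y)*100,2),round(float(d@Z)*100,2),round(-(ta-a),1)]
            p=p+(X*row[0]+Y*row[1]+Z*row[2])/100;a-=row[3];out.append(row)
    print(out);print("end",p.round(4),round(a,1));return out
E
python3 - <<'E'
from h import *
rows([(.48,-.33,.2,85,12)])
E
```

```text
[[-1.56, 0.26, 3.2, -5.9], [-1.22, 0.25, 3.34, -5.9], [-0.87, 0.26, 3.45, -5.9], [-0.51, 0.26, 3.52, -5.9], [-0.14, 0.25, 3.56, -5.9], [0.22, 0.26, 3.55, -5.9], [0.58, 0.26, 3.51, -5.9], [0.95, 0.25, 3.43, -5.9], [1.29, 0.26, 3.31, -5.9], [1.62, 0.26, 3.17, -5.9], [1.94, 0.25, 2.98, -5.9], [2.24, 0.26, 2.77, -5.8]]
end [ 0.48 -0.33  0.2 ] 85.0
```

Emit:
step_arm:
  steps:
    - [-1.6, 0.3, 3.2, -6]
    - [-1.2, 0.3, 3.3, -6]
    - [-0.9, 0.3, 3.4, -6]
    - [-0.5, 0.3, 3.5, -6]
    - [-0.1, 0.2, 3.6, -6]
    - [0.2, 0.2, 3.6, -6]
    - [0.6, 0.2, 3.5, -6]
    - [0.9, 0.2, 3.4, -6]
    - [1.3, 0.2, 3.3, -6]
    - [1.6, 0.2, 3.2, -6]
    - [1.9, 0.2, 3.0, -6]
    - [2.2, 0.2, 2.8, -6]
  jaw: 0
  squeeze: 20

```text
clock: 1.6
position: [0.4766, -0.3251, 0.203]
tool_rot: [-0.707, 0.022, -0.022, 0.707]
contact_force: [-0.6, -1.1, -0.4]
opening: -0.0002
```

```bash
python3 - <<'E'
from h import *
s=manip.get_state();print(s["position"],yaw_of(s),s["joints"].round(3),s["opening"])
rows([(.558,.069,.13,185,12)])
E
```

```text
[ 0.47659412 -0.32508953  0.20301091] 86.45497936602989 [-0.713  0.453  1.712 -0.     0.976 -0.651] -0.0002317215104988433
[[0.47, 0.61, 3.32, -8.2], [0.95, 0.61, 3.22, -8.2], [1.39, 0.61, 3.05, -8.2], [1.81, 0.6, 2.82, -8.2], [2.2, 0.61, 2.53, -8.3], [2.54, 0.61, 2.19, -8.2], [2.82, 0.61, 1.81, -8.2], [3.06, 0.61, 1.38, -8.2], [3.22, 0.61, 0.94, -8.2], [3.32, 0.6, 0.46, -8.2], [3.35, 0.61, -0.01, -8.2], [3.32, 0.61, -0.49, -8.2]]
end [0.558 0.069 0.13 ] 185.0
```

Emit:
step_arm:
  steps:
    - [0.5, 0.6, 3.3, -8.2]
    - [0.9, 0.6, 3.2, -8.2]
    - [1.4, 0.6, 3.1, -8.2]
    - [1.8, 0.6, 2.8, -8.2]
    - [2.2, 0.6, 2.5, -8.2]
    - [2.5, 0.6, 2.2, -8.2]
    - [2.8, 0.6, 1.8, -8.2]
    - [3.1, 0.6, 1.4, -8.2]
    - [3.2, 0.6, 0.9, -8.2]
    - [3.3, 0.6, 0.5, -8.2]
    - [3.3, 0.6, 0, -8.2]
    - [3.3, 0.6, -0.5, -8.2]

```text
clock: 3.1
position: [0.5583, 0.0673, 0.1309]
tool_rot: [-0.478, -0.521, 0.521, 0.478]
contact_force: [0.3, -0.8, -0.0]
opening: 0.0001
```

```bash
python3 - <<'E'
from h import *
s=manip.get_state();print(s["position"],yaw_of(s),s["joints"].round(3),s["contact_force"])
rows([(.558,.069,.07,-175.5+360,3),(.558,.069,.049,-175.5+360,3)],start=(*s["position"],yaw_of(s)%360))
for n in("scene","top"): cv2.imwrite(f"pics/{n}1.png",manip.capture(n))
t=cv2.imread("pics/scene1.png");crop("scene",t,220,120,340,240,5,"pics/s1c.png")
E
```

```text
[0.55829509 0.06729034 0.13085055] -175.07518079732688 [ 0.003  0.526  1.818 -0.     0.797 -1.654] [ 0.31783756 -0.79739419 -0.00750094]
[[0.06, 2.03, 0.0, 0.1], [0.06, 2.03, 0.01, 0.2], [0.05, 2.03, 0.01, 0.1], [0.0, 0.7, -0.0, 0.0], [0.0, 0.7, -0.0, 0.0], [0.0, 0.7, -0.0, 0.0]]
end [0.558 0.069 0.049] 184.5
```

View pics/s1c.png

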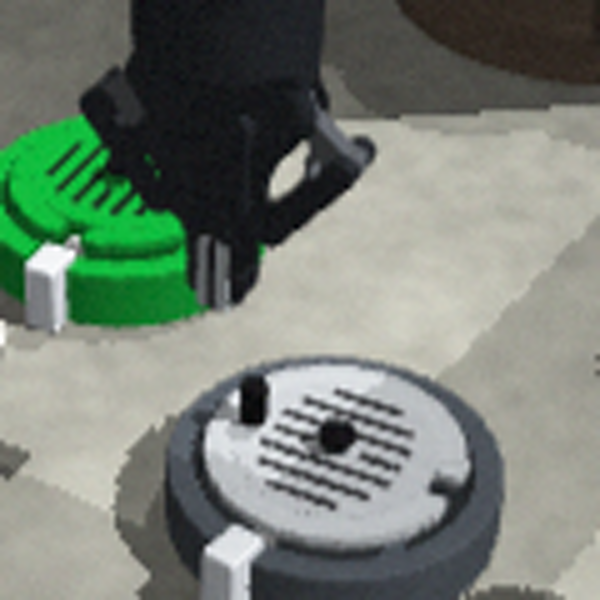

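The shut fingertips are in view above the rinser at about crop (215,300), and the stud at (255,400) has not moved. Next I descend behind the stud.

Emit:
step_arm:
  steps:
    - [0.1, 2.0, 0, 0.4]
    - [0, 2.0, 0, 0]
    - [0, 2.0, 0, 0]
    - [0, 0.8, 0, 0]
    - [0, 0.8, 0, 0]
    - [0, 0.5, 0, 0]
    - [0, 0, 0, 0]

```text
clock: 4.08
position: [0.5582, 0.0672, 0.0503]
tool_rot: [-0.481, -0.518, 0.518, 0.481]
contact_force: [0.8, 0.6, -0.1]
opening: -0.0004
```

```bash
python3 - <<'E'
from h import *
s=manip.get_state();print(s["position"],yaw_of(s),s["contact_force"])
print(proj("scene",s["position"]),proj("top",s["position"]))
for n in("scene","top"): cv2.imwrite(f"pics/{n}2.png",manip.capture(n))
a=cv2.imread("pics/scene2.png")[170:245,245:330];b=cv2.imread("pics/top2.png")[150:225,190:275]
cv2.imwrite("pics/c2.png",cv2.resize(np.hstack([a,b]),None,fx=4.7,fy=4.7,interpolation=cv2.INTER_CUBIC))
E
```

```text
[0.55819313 0.06715561 0.05029233] -175.75372234345954 [ 0.77911051  0.56638577 -0.08353572]
[263.17728067 207.53115414] [245.19617653 177.77457151]
```

View pics/c2.png

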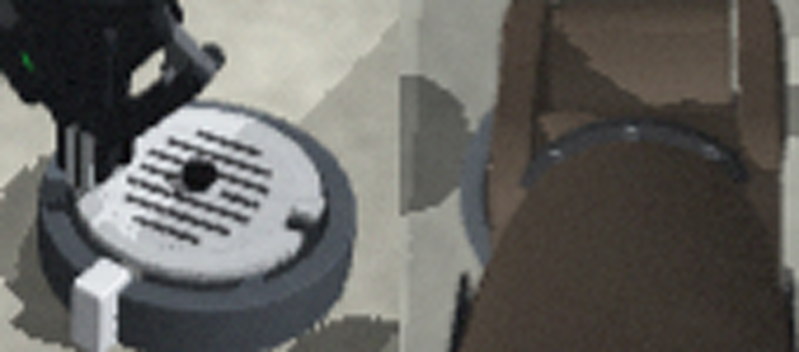

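```bash
cat >> h.py <<'E'
C0=np.array([.5244,.1085])
def pose(phi,off=.0175,z=.0495,r=.042):
    f=np.radians(phi);t=np.array([np.sin(f),-np.cos(f)])
    p=C0+r*np.array([np.cos(f),np.sin(f)])-off*t
    return (p[0],p[1],z,(phi-90))
def cur():
    s=manip.get_state();a=yaw_of(s)
    if a>0:a-=360
    return (*s["position"],a)
E
python3 - <<'E'
from h import *
rows([(*pose(-85.5),3)]+[(*pose(-85.5-6*i),1) for i in range(1,9)],start=cur())
E
```

```text
[[0.06, 0.04, 0.44, -0.1], [0.06, 0.03, 0.43, -0.1], [0.06, 0.04, 0.44, -0.0], [-0.16, -0.0, 0.45, 6.0], [-0.16, -0.0, 0.45, 6.0], [-0.16, -0.0, 0.45, 6.0], [-0.16, -0.0, 0.44, 6.0], [-0.16, -0.0, 0.45, 6.0], [-0.16, -0.0, 0.45, 6.0], [-0.16, -0.0, 0.45, 6.0], [-0.16, -0.0, 0.45, 6.0]]
end [0.5082 0.066  0.0495] -223.5
```

Emit:
step_arm:
  steps:
    - [0.1, 0.1, 0.4, 0]
    - [0.1, 0, 0.4, 0]
    - [0, 0, 0.45, 0]
    - [-0.15, 0, 0.45, 6]
    - [-0.15, 0, 0.45, 6]
    - [-0.15, 0, 0.45, 6]
    - [-0.15, 0, 0.45, 6]
    - [-0.15, 0, 0.45, 6]
    - [-0.15, 0, 0.45, 6]
    - [-0.15, 0, 0.45, 6]
    - [-0.15, 0, 0.45, 6]

```text
clock: 5.55
position: [0.5085, 0.067, 0.0494]
tool_rot: [0.651, 0.277, -0.277, -0.651]
contact_force: [0.0, -1.0, 0.3]
opening: -0.0
```

```bash
python3 - <<'E'
from h import *
s=manip.get_state();print(cur(),s["contact_force"],s["joints"].round(2))
for n in("scene",): cv2.imwrite(f"pics/{n}3.png",manip.capture(n))
a=cv2.imread("pics/scene3.png")[170:245,245:330]
cv2.imwrite("pics/c3.png",cv2.resize(a,None,fx=7,fy=7,interpolation=cv2.INTER_CUBIC))
rows([(*pose(-133.5-6*i),1) for i in range(1,8)],start=cur())
E
```

```text
(np.float64(0.5084713499017377), np.float64(0.06703082099752912), np.float64(0.04938809765237778), np.float64(-223.94232064909596)) [ 0.00986448 -0.96385726  0.3410851 ] [ 0.    0.61  2.   -0.    0.54 -0.8 ]
[[-0.24, -0.01, 0.35, 5.3], [-0.16, -0.0, 0.44, 6.0], [-0.16, -0.0, 0.45, 6.0], [-0.16, -0.0, 0.45, 6.0], [-0.16, -0.0, 0.45, 6.0], [-0.16, -0.0, 0.45, 6.0], [-0.16, -0.0, 0.45, 6.0]]
end [0.4839 0.0878 0.0495] -265.5
```

View pics/c3.png

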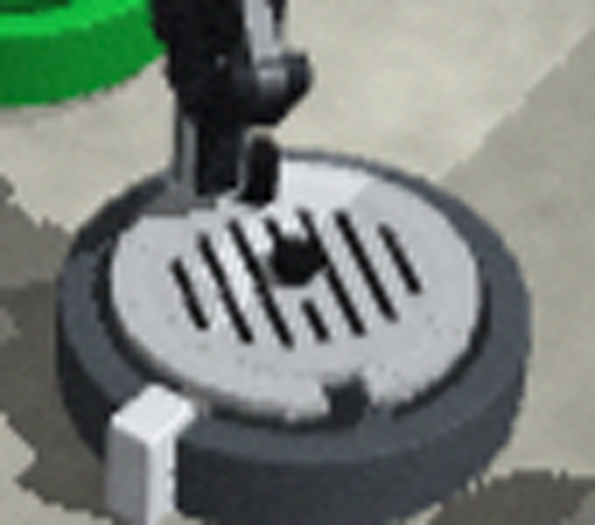

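The stud (crop 262,165) is riding on the fingertip and the notch has come round to (345,395), so the grille is turning as planned. I'll continue and stop short of the target.

Emit:
step_arm:
  steps:
    - [-0.2, 0, 0.35, 5.3]
    - [-0.15, 0, 0.45, 6]
    - [-0.15, 0, 0.45, 6]
    - [-0.15, 0, 0.45, 6]
    - [-0.15, 0, 0.45, 6]
    - [-0.2, 0, 0.45, 6]
    - [-0.2, 0, 0.45, 6]
    - [0, 0, 0, 0]

```text
clock: 6.6
position: [0.4841, 0.0881, 0.0494]
tool_rot: [0.706, 0.031, -0.031, -0.706]
contact_force: [-0.6, -0.2, 0.1]
opening: 0.0001
```

```bash
python3 - <<'E'
from h import *
s=manip.get_state();print(cur(),s["contact_force"],s["joints"].round(2))
for n in("scene","top"): cv2.imwrite(f"pics/{n}4.png",manip.capture(n))
a=cv2.imread("pics/scene4.png")[170:245,245:330]
cv2.imwrite("pics/c4.png",cv2.resize(a,None,fx=8,fy=8,interpolation=cv2.INTER_CUBIC))
E
```

```text
(np.float64(0.4840859751354699), np.float64(0.08806882902495976), np.float64(0.04937742916630396), np.float64(-264.91004182384756)) [-0.60098081 -0.19903779  0.06107529] [ 0.05  0.59  2.05 -0.    0.51 -0.04]
```

View pics/c4.png

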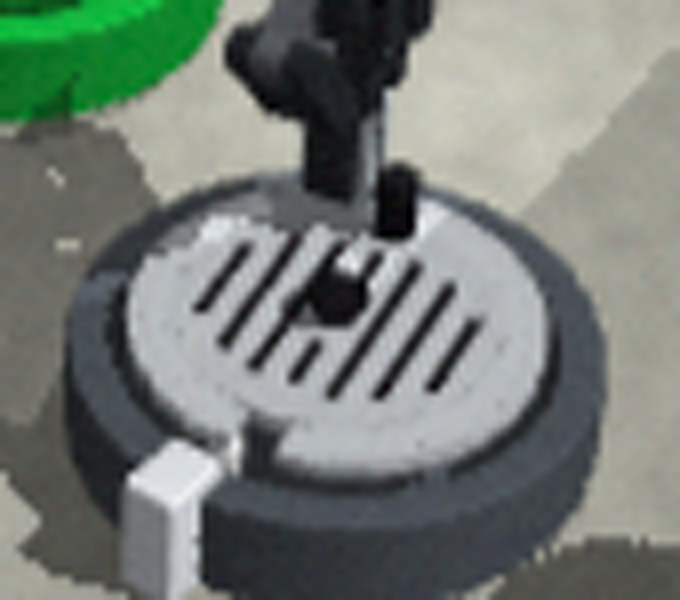

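```bash
python3 - <<'E'
from h import *
f=lambda u,v,z:ray("scene",*up(u,v,245,170),z)
B=f(172,470,.04);N=f(338,283,.053);S=f(398,178,.064);O=f(264,430,.042)
ang=lambda a:(np.hypot(*(a-N)[:2]),np.degrees(np.arctan2((a-N)[1],(a-N)[0])))
print("N",N,"B",ang(B),"S",ang(S),"O",ang(O))
E
```

```text
N [0.52415488 0.10929386 0.053     ] B (np.float64(0.07945847934610104), np.float64(-4.9056891599353944)) S (np.float64(0.03873959680051132), np.float64(-176.52430704401976)) O (np.float64(0.05422666628734388), np.float64(7.7830619761630135))
```

```bash
python3 - <<'E'
from h import *
rows([(*pose(-175-2*i),1) for i in range(1,5)],start=cur())
E
```

```text
[[-0.08, -0.01, 0.1, 2.1], [-0.06, -0.0, 0.15, 2.0], [-0.06, -0.0, 0.15, 2.0], [-0.06, -0.0, 0.14, 2.0]]
end [0.4815 0.0932 0.0495] -273.0
```

Emit:
step_arm:
  steps:
    - [-0.1, 0, 0.1, 2]
    - [-0.05, 0, 0.15, 2]
    - [-0.05, 0, 0.15, 2]
    - [-0.05, 0, 0.15, 2]
    - [0, 0, 0, 0]

```text
clock: 7.32
position: [0.4815, 0.0933, 0.0493]
tool_rot: [0.707, -0.019, 0.019, -0.707]
contact_force: [-0.7, -1.2, 0.9]
opening: -0.0001
```

```bash
python3 - <<'E'
from h import *
s=manip.get_state();print(cur(),s["contact_force"])
cv2.imwrite("pics/scene5.png",manip.capture("scene"))
a=cv2.imread("pics/scene5.png")[170:245,245:330]
cv2.imwrite("pics/c5.png",cv2.resize(a,None,fx=8,fy=8,interpolation=cv2.INTER_CUBIC))
E
```

```text
(np.float64(0.48147779194514867), np.float64(0.09328107145758989), np.float64(0.04926615671218487), np.float64(-273.0324662260032)) [-0.68116614 -1.2466871   0.93560459]
```

View pics/c5.png

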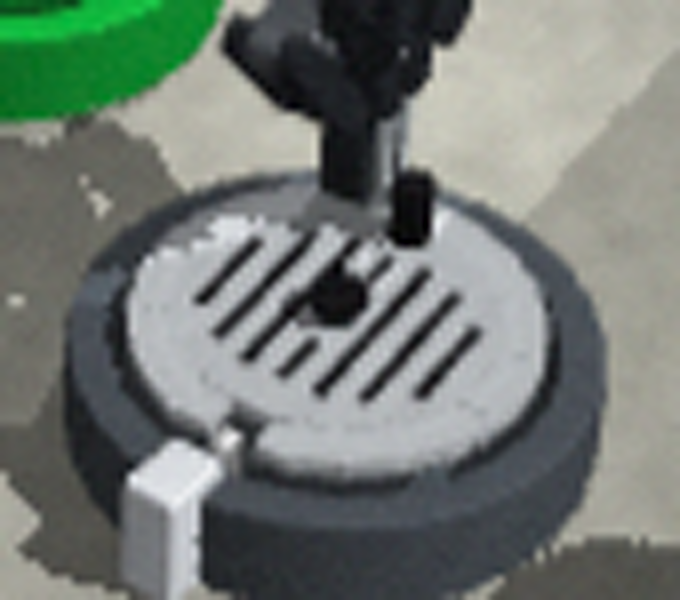

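```bash
cat >> h.py <<'E'
def slots(name,fn,x0,y0,x1,y1,s=8,z=.042,thr=110):
    im=cv2.imread(fn)[y0:y1,x0:x1];g=cv2.cvtColor(cv2.resize(im,None,fx=s,fy=s,interpolation=cv2.INTER_CUBIC),cv2.COLOR_BGR2GRAY)
    cs,_=cv2.findContours((g<thr).astype(np.uint8),cv2.RETR_LIST,cv2.CHAIN_APPROX_NONE)
    for c in cs:
        a=cv2.contourArea(c)
        if not 300<a<3000: continue
        W=np.array([ray(name,*up(u,v,x0,y0,s),z)[:2] for u,v in c[::2,0]])
        m=W.mean(0);U,S,V=np.linalg.svd(W-m);
        if S[0]/S[1]<4: continue
        d=V[0]*np.sign(V[0][0]);print(c.mean(0)[0].round(),"ctr",((m-C0)*1000).round(1),"ratio",round(S[0]/S[1],1),"az",round(np.degrees(np.arctan2(d[1],d[0])),1))
E
python3 - <<'E'
from h import *
for i,y0 in((0,180),(4,170),(5,170)):
    print(i);slots("scene",f"pics/scene{i}.png",245,y0,330,y0+75)
print("top0");slots("top","pics/top0.png",195,150,270,225)
f=lambda u,v,z:ray("scene",*up(u,v,245,170),z)
B=f(172,470,.04);N=f(338,283,.053);S=f(413,182,.064);O=f(240,430,.042);P=f(230,438,.0355)
ang=lambda a:(np.hypot(*(a-N)[:2]),np.degrees(np.arctan2((a-N)[1],(a-N)[0])))
print("N",N,"B",ang(B),"S",ang(S),"O",ang(O),"pin",ang(P))
E
```

```text
0
[283. 311.] ctr [36.8  4.4] ratio 6.1 az -86.8
[301. 285.] ctr [24.9  3.5] ratio 9.3 az -85.7
[388. 164.] ctr [-35.1  -1.3] ratio 5.9 az -86.6
4
[453. 355.] ctr [-2.  37.6] ratio 5.7 az 5.4
[414. 342.] ctr [-1.4 25.6] ratio 8.9 az 5.4
[374. 330.] ctr [ 0.4 13.6] ratio 10.1 az 5.8
[223. 278.] ctr [  4.3 -34.2] ratio 5.7 az 5.8
[370. 156.] ctr [-68.2 -25.6] ratio 5.9 az 28.6
5
[447. 363.] ctr [ 1.8 37.8] ratio 5.8 az -0.6
[409. 348.] ctr [ 1.6 25.7] ratio 8.5 az -0.9
[372. 332.] ctr [ 1.6 13.7] ratio 9.7 az -0.7
[227. 272.] ctr [  1.2 -34.5] ratio 5.7 az 0.1
top0
[293. 431.] ctr [-35.6  -1.8] ratio 5.4 az -85.3
[290. 396.] ctr [-23.7  -0.9] ratio 8.6 az -85.4
[277. 257.] ctr [24.2  3. ] ratio 8.5 az -85.2
[274. 223.] ctr [36.1  3.9] ratio 5.6 az -85.5
N [0.52415488 0.10929386 0.053     ] B (np.float64(0.07945847934610104), np.float64(-4.9056891599353944)) S (np.float64(0.03945712597727053), np.float64(176.8308167862312)) O (np.float64(0.05732895366852139), np.float64(1.7802304164229108)) pin (np.float64(0.05555947771603294), np.float64(-2.3126254066048846))
```

The pin now shows in the notch at crop (230,440). The slots' azimuth is about -0.5°, against a block azimuth of about -4.6°, so about 4° remains.

Emit:
step_arm:
  steps:
    - [-0.05, 0, 0.15, 2]
    - [-0.05, 0, 0.15, 2]
    - [0, 0, 0, 0]

```text
clock: 7.75
position: [0.4807, 0.0963, 0.0492]
tool_rot: [0.706, -0.043, 0.043, -0.706]
contact_force: [-0.8, -0.8, 0.5]
opening: 0.0002
```

```bash
python3 - <<'E'
from h import *
s=manip.get_state();print(cur(),s["contact_force"])
cv2.imwrite("pics/scene6.png",manip.capture("scene"))
a=cv2.imread("pics/scene6.png")[170:245,245:330]
cv2.imwrite("pics/c6.png",cv2.resize(a,None,fx=8,fy=8,interpolation=cv2.INTER_CUBIC))
slots("scene",f"pics/scene6.png",245,170,330,245)
E
```

```text
(np.float64(0.48068809717962957), np.float64(0.09631039432302212), np.float64(0.04921772662372797), np.float64(-276.99701348990936)) [-0.78135882 -0.8215349   0.45539229]
[442. 368.] ctr [ 4.3 37.4] ratio 5.9 az -4.1
[407. 350.] ctr [ 2.9 25.6] ratio 8.2 az -5.4
[370. 334.] ctr [ 2.8 13.6] ratio 10.0 az -4.6
[234. 266.] ctr [ -2.2 -34.1] ratio 5.4 az -5.2
```

View pics/c6.png

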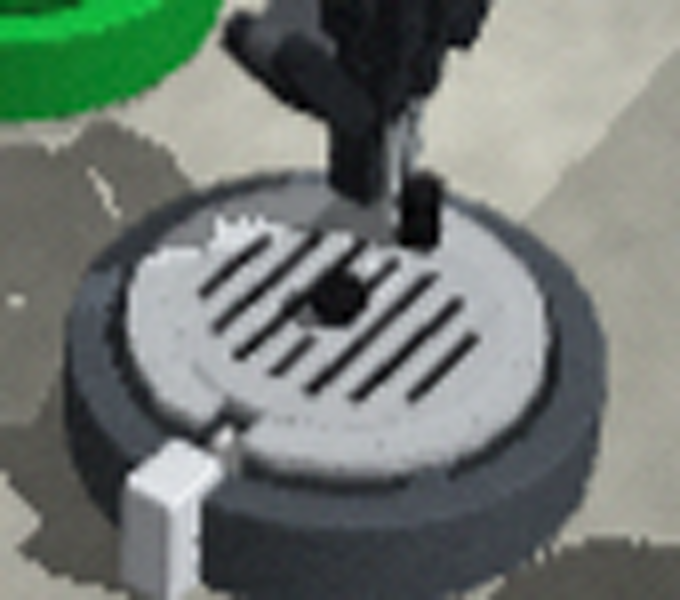

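Slot azimuth is now about -4.8°, matching the block's direction to within the error. I'll back off the stud, lift clear and go to a pressing spot on the grille's -y side, clear of the nozzle, stud and rim.

```bash
python3 - <<'E'
from h import *
c=cur()
rows([(.482,.083,.0495,-277,2),(.49,.078,.075,-275,2),(.523,.0735,.07,-275,3),(.523,.0735,.046,-275,3)],start=c)
E
```

```text
[[0.14, -0.01, -0.65, 0.0], [0.15, -0.02, -0.66, 0.0], [0.43, -1.27, -0.2, -1.0], [0.42, -1.28, -0.2, -1.0], [1.11, 0.17, -0.06, 0.0], [1.11, 0.17, -0.05, 0.0], [1.11, 0.16, -0.06, 0.0], [-0.0, 0.8, 0.0, 0.0], [-0.0, 0.8, 0.0, 0.0], [-0.0, 0.8, 0.0, 0.0]]
end [0.523  0.0735 0.046 ] -275.0
```

Emit:
step_arm:
  steps:
    - [0, 0, -0.7, 0]
    - [0.2, 0, -0.7, 0]
    - [0.4, -1.3, -0.2, -1]
    - [0.4, -1.3, -0.2, -1]
    - [1.1, 0.2, 0, 0]
    - [1.1, 0.2, 0, 0]
    - [1.1, 0.2, 0, 0]
    - [0, 0.8, 0, 0]
    - [0, 0.8, 0, 0]
    - [0, 0.7, 0, 0]
    - [0, 0, 0, 0]

```text
clock: 9.18
position: [0.521, 0.0745, 0.0456]
tool_rot: [0.706, -0.032, 0.031, -0.706]
contact_force: [0.2, 0.1, -0.1]
opening: 0.0005
```

```bash
python3 - <<'E'
from h import *
s=manip.get_state();print(cur(),s["contact_force"])
cv2.imwrite("pics/scene7.png",manip.capture("scene"))
a=cv2.imread("pics/scene7.png")[170:245,245:330]
cv2.imwrite("pics/c7.png",cv2.resize(a,None,fx=8,fy=8,interpolation=cv2.INTER_CUBIC))
slots("scene",f"pics/scene7.png",245,170,330,245)
E
```

```text
(np.float64(0.5209506293739746), np.float64(0.07448155798852292), np.float64(0.04557953152105014), np.float64(-275.04151759621874)) [ 0.16487511  0.06289745 -0.06523162]
[292. 357.] ctr [23.  -0.2] ratio 4.5 az -2.8
[442. 368.] ctr [ 4.3 37.4] ratio 6.0 az -3.9
[406. 351.] ctr [ 3.2 25.6] ratio 8.4 az -5.4
[370. 335.] ctr [ 2.8 13.6] ratio 10.2 az -4.5
[266. 283.] ctr [ -0.7 -22.4] ratio 9.2 az -4.7
[330. 178.] ctr [-52.5 -30.7] ratio 6.3 az -58.1
```

View pics/c7.png

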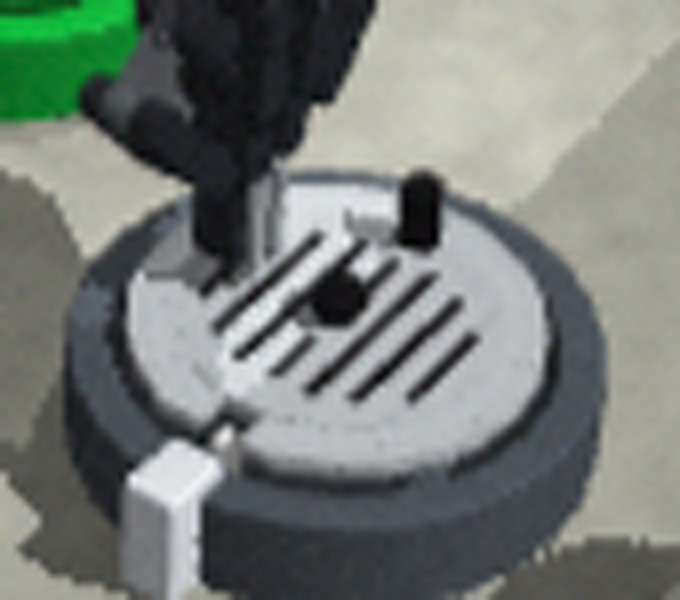

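The stud is free at (420,180), the grille stayed where it was and the tip is above clear grille at (240,265). I'll press gently to check the notch.

Emit:
step_arm:
  steps:
    - [0, 0.2, 0, 0]
    - [0, 0.2, 0, 0]
    - [0, 0.1, 0, 0]
    - [0, 0.1, 0, 0]
    - [0, 0, 0, 0]

```text
clock: 9.85
position: [0.5215, 0.0744, 0.0404]
tool_rot: [0.706, -0.031, 0.031, -0.706]
contact_force: [-0.8, -1.0, 3.0]
opening: 0.0
```

Emit:
step_arm:
  steps:
    - [0, 0.1, 0, 0]
    - [0, 0.1, 0, 0]
    - [0, 0.1, 0, 0]
    - [0, 0, 0, 0]

```text
clock: 10.35
position: [0.5215, 0.0745, 0.0371]
tool_rot: [0.706, -0.031, 0.031, -0.706]
contact_force: [0.3, -0.8, 3.5]
opening: 0.0003
```

It is going down at 3-3.5 N, within the expected 3-6 N, so the notch is on the pin.

Emit:
step_arm:
  steps:
    - [0, 0.1, 0, 0]
    - [0, 0.1, 0, 0]
    - [0, 0.1, 0, 0]
    - [0, 0.1, 0, 0]
    - [0, 0, 0, 0]

```text
clock: 10.98
position: [0.5215, 0.0744, 0.0335]
tool_rot: [0.706, -0.031, 0.031, -0.706]
contact_force: [-0.9, -0.9, 9.1]
opening: 0.0001
```

Emit:
step_arm:
  steps:
    - [0, 0.1, 0, 0]
    - [0, 0.1, 0, 0]
    - [0, 0, 0, 0]

```text
clock: 11.35
position: [0.5222, 0.0743, 0.0327]
tool_rot: [0.706, -0.03, 0.032, -0.706]
contact_force: [-4.0, -2.5, 24.3]
opening: 0.0002
```

This is a hard stop (24 N at z = 0.0327), so the grille is home. I'll lift straight up and clear the view.

Emit:
step_arm:
  steps:
    - [0, -0.5, 0, 0]
    - [0, -1.5, 0, 0]
    - [0, -3, 0, 0]
    - [0, -4, 0, 0]
    - [0, -4, 0, 0]
    - [0, -2, -2, 0]
    - [0, 0, -4, 0]
    - [0, 0, -5, 0]
    - [0, 0, -5, 0]
    - [0, 0, -5, 0]
    - [0, 0, -5, 0]
    - [0, 0, -5, 0]

```text
clock: 12.85
position: [0.4937, -0.2358, 0.1818]
tool_rot: [-0.706, 0.031, -0.031, 0.706]
contact_force: [0.4, -0.5, -0.4]
opening: -0.0001
```

```bash
python3 - <<'E'
from h import *
s=manip.get_state();print(cur(),s["contact_force"])
for n in("scene","top"): cv2.imwrite(f"pics/{n}8.png",manip.capture(n))
a=cv2.imread("pics/scene8.png")[175:250,245:320];b=cv2.imread("pics/top8.png")[150:225,195:270]
cv2.imwrite("pics/c8.png",cv2.resize(np.hstack([a,b]),None,fx=5.3,fy=5.3,interpolation=cv2.INTER_CUBIC))
for i in (0,8):
    for n in("top",): pass
slots("top","pics/top8.png",195,150,270,225,z=.034)
slots("scene","pics/scene8.png",245,170,330,245,z=.034)
d=cv2.absdiff(cv2.imread("pics/top0.png"),cv2.imread("pics/top8.png"))
for nm,(u,v) in dict(pitcher=(154,184),cup=(301,170),tamper=(212,118)).items(): print(nm,d[v-22:v+22,u-22:u+22].mean())
E
```

```text
(np.float64(0.4936674154590931), np.float64(-0.2358218201989126), np.float64(0.1818136527639039), np.float64(-275.049812875641)) [ 0.38252885 -0.46566622 -0.44971898]
[283. 388.] ctr [-20.4   1.9] ratio 4.1 az -5.2
[213. 365.] ctr [-12.2  26.1] ratio 6.4 az -2.7
[389. 334.] ctr [ -2.4 -34.8] ratio 5.9 az -2.6
[181. 324.] ctr [ 2.3 37. ] ratio 7.7 az -2.6
[219. 283.] ctr [16.1 23.7] ratio 6.9 az -2.9
[294. 378.] ctr [22.8  0.4] ratio 4.0 az -1.9
[441. 388.] ctr [ 3.9 37.6] ratio 6.2 az -3.5
[406. 371.] ctr [ 3.  25.8] ratio 11.1 az -3.8
[369. 354.] ctr [ 2.  13.6] ratio 10.9 az -4.4
[230. 290.] ctr [ -0.3 -34.3] ratio 5.6 az -3.1
pitcher 13.336260330578513
cup 9.923209366391184
tamper 16.202995867768596
```

View pics/c8.png

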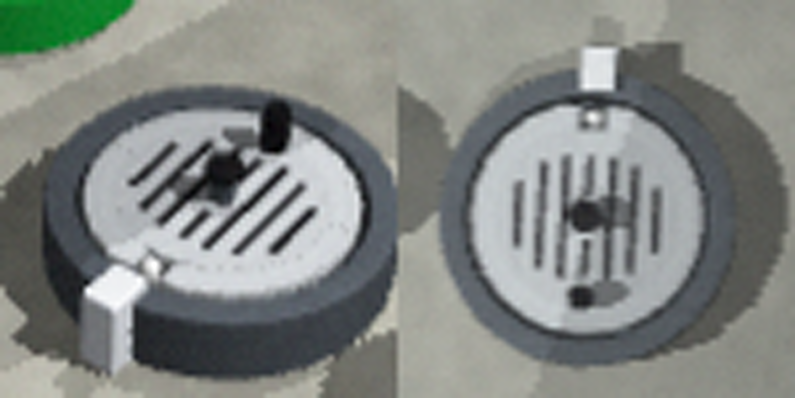

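View pics/top8.png

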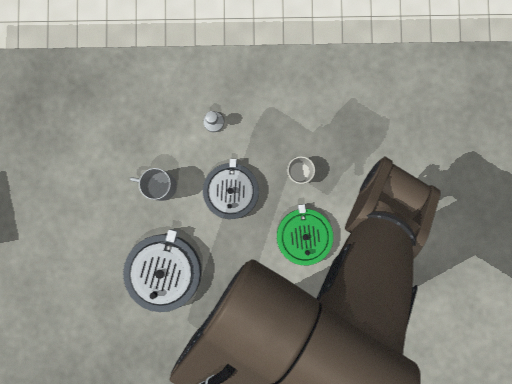

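The scene crop shows the grille flush inside the rim with the pin in the notch (150,265). In the top crop the pin is at (592,117), beside the block, and the stud at (580,297) is straight opposite. Pitcher (154,184), cup (301,170) and tamper (213,120) are at the same pixels as at the start, and the hand is clear.

```bash
python3 - <<'E'
from workcell import manip
s=manip.get_state();print(s["contact_force"],abs(s["qvel"]).max());print(manip.hand_in())
E
```

```text
[ 0.04338985 -0.07747723  0.10394563] 0.06535757132288728
the job is handed in; nothing more can be done
None
```

The grille is home and flush with the rim. I handed the job in at about 13 s of the 45 s; no verdict is reported.

**What I did:** With the fingers shut, I pushed the stud of the small dark rinser about 99° clockwise from behind. I backed off, then pressed the grille down from its clear -y side, and finally lifted the hand and swung it away.

**Last checks:**
- **Pressed home:** the grille went down at 3 to 3.5 N, then hit a hard stop at TCP z of about 0.033 m. The peak force I read was 24 N.
- **Notch on the pin:** the pin shows inside the notch beside the block, with the stud straight opposite.
- **Bystanders:** pitcher, cup and tamper sit at the same pixels as at the start, judged by eye in the top view. My numeric picture difference around them was spoilt by the arm's moved shadow, so it proves nothing.
- **Hand:** it ended clear of everything, at (0.49, -0.24, 0.18), with contact force near zero.

**Disagreement:** after pressing, the slots' direction read about -2.7° in the top view and about -3.7° in the scene view. The block's direction is -4° to -5°. That leaves a turn error of about 1 to 2°, within the ±5° allowed.

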